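# Teach the next transfer by pointing

## Task

Teach the pipetting station its next transfer: with the fingers pointing straight down and nothing touched, point at the red stopper of the amber flask from two to four centimetres above it and stay there for two seconds, then point at the red collar in the tray in the same way for two seconds. Then confirm by pushing the console's orange-balled lever all the way over, away from the robot, without forcing it, and move clear of it. Touch nothing but the lever, and do not bring the fingertips close above any other collar, flask or bottle, even in passing.

Things in the scene. Friction and masses are not known exactly. Their poses are not given: they have to be found in the camera images.
- amber_flask: dark amber volumetric flask with a red stopper, loose: bulb 64 mm across, slim neck 16 mm across, stopper 24 mm across, 168 mm tall in all; body origin at the centre of its underside, z up
- amber_flask_top (a point): centre of the top face of the amber flask's red stopper, 168 mm above the bench
- clear_flask: flask of the same shape and size in pale clear glass with a blue stopper, loose, a bystander; body origin at the centre of its underside, z up
- wash_bottle: white wash bottle with a blue cap, loose, a bystander: 60 mm across, 144 mm tall; body origin at the centre of its underside, z up. It and the two flasks stand on the robot's left (+y) in any order
- tray: fixed assay tray: a 204 mm square dark steel rim 22 mm high, filled with honey-coloured gel whose top is 10 mm above the bench, dotted with small brown wells; origin at the centre of its underside, z up
- collar_red: loose red plastic ring lying flat on the honey-coloured gel of the tray, round one of its wells: 34 mm outside, 20 mm inside, 8 mm high; origin at the centre of its underside, z up. The four collars (red, green, blue, white) lie at the corners of a 108 mm square centred on the tray; which colour is at which corner changes
- red_top (a point): centre of the red collar's mouth, level with its upper face, 8 mm above the gel (18 mm above the bench)
- collar_green: loose green plastic ring lying flat on the honey-coloured gel of the tray, round one of its wells: 34 mm outside, 20 mm inside, 8 mm high; origin at the centre of its underside, z up. The four collars (red, green, blue, white) lie at the corners of a 108 mm square centred on the tray; which colour is at which corner changes
- collar_blue: loose blue plastic ring lying flat on the honey-coloured gel of the tray, round one of its wells: 34 mm outside, 20 mm inside, 8 mm high; origin at the centre of its underside, z up. The four collars (red, green, blue, white) lie at the corners of a 108 mm square centred on the tray; which colour is at which corner changes
- collar_white: loose white plastic ring lying flat on the honey-coloured gel of the tray, round one of its wells: 34 mm outside, 20 mm inside, 8 mm high; origin at the centre of its underside, z up. The four collars (red, green, blue, white) lie at the corners of a 108 mm square centred on the tray; which colour is at which corner changes
- console: fixed grey console on the robot's right (-y), 130 mm (its x) by 100 mm (its y), 35 mm high, with a black lever block 70 x 50 mm on its middle reaching 60 mm above the bench (its dark pivot boss 70 mm); origin at the centre of its underside. The lever swings in the plane of the console's x and z; the console's +x points away from the robot, turned up to 0.35 rad
- confirm (a joint): angle of the console's lever, rad: 0 leaning 0.5 rad towards the console's -x (towards the robot), 0.5 upright, 1.0 at its stop leaning 0.5 rad towards +x (away from the robot). It starts at 0 to 0.15. It stays where it is left; about 1 N at the ball moves it. The pivot is 57 mm above the console's underside, over its origin
- confirm_tip (a point): centre of the lever's orange ball, 26 mm across, 80 mm from the pivot at the end of a 10 mm thick steel rod
- plate_stack: loose stack of three pale well plates behind the tray, a bystander: 86 x 128 mm, 49 mm high; body origin at the centre of its underside, z up
- media_jar: loose glass jar with a yellow cap behind the tray, a bystander: 60 mm across, 100 mm tall; body origin at the centre of its underside, z up

How it is judged:
On the way, in this order (a step that is already met when the one before it is completed fails the run):
1. point down at the amber flask's red stopper from just above, without contact, for two seconds (horizontal distance between the grasp point and amber_flask_top below 0.015 m and z of the grasp point in the frame of amber_flask_top between 0.015 and 0.08 m and angle between the grasp point's own z axis and vertical above 2.6 rad), for 1.8 s.
2. then point down at the red collar from just above, without contact, for two seconds (horizontal distance between the grasp point and red_top below 0.015 m and z of the grasp point in the frame of red_top between 0.015 and 0.08 m and angle between the grasp point's own z axis and vertical above 2.6 rad), for 1.8 s.
3. then push the lever all the way over, away from the robot (value of joint confirm above 0.88 rad), for 0.2 s.
At the end, for the whole second after the job is handed in: The lever rests at 0.88 rad or more; flasks, bottle, jar, plate stack and collars are within 6 mm of where they began, the glassware and bottle upright (0.1 rad). Pointing: tool point within 15 mm sideways of the top centre, 15 to 80 mm above it, within 0.54 rad of straight down (value of joint confirm above 0.88 rad and velocity of joint confirm below 0.05 rad/s and distance of each of amber_flask, clear_flask, wash_bottle, collar_red, collar_green, collar_blue, collar_white, plate_stack, media_jar from where it was at the start of the episode below 0.006 m and angle between each of amber_flask, clear_flask, wash_bottle, media_jar's own z axis and vertical below 0.1 rad); the robot touches nothing.
It fails at once if a flask, bottle, collar, the tray, jar or plate stack is touched by the robot (contact force between any of the fingers, the arm and amber_flask above 0.3 N or contact force between any of the fingers, the arm and clear_flask above 0.3 N or contact force between any of the fingers, the arm and wash_bottle above 0.3 N or contact force between any of the fingers, the arm and collar_red above 0.3 N or contact force between any of the fingers, the arm and collar_green above 0.3 N or contact force between any of the fingers, the arm and collar_blue above 0.3 N or contact force between any of the fingers, the arm and collar_white above 0.3 N or contact force between any of the fingers, the arm and plate_stack above 0.3 N or contact force between any of the fingers, the arm and media_jar above 0.3 N or contact force between any of the fingers, the arm and tray above 0.3 N).
It fails at once if the console's lever is forced (over 40 N) (contact force between the fingers and console above 40 N).
It fails at once if another collar, flask or bottle is pointed at (tool point within 15 mm sideways of its centre and under 60 mm above its top) ((horizontal distance between the grasp point and clear_flask below 0.015 m and z of the grasp point in the frame of clear_flask below 0.228 m) or (horizontal distance between the grasp point and wash_bottle below 0.015 m and z of the grasp point in the frame of wash_bottle below 0.204 m) or (horizontal distance between the grasp point and collar_green below 0.015 m and z of the grasp point in the frame of collar_green below 0.068 m) or (horizontal distance between the grasp point and collar_blue below 0.015 m and z of the grasp point in the frame of collar_blue below 0.068 m) or (horizontal distance between the grasp point and collar_white below 0.015 m and z of the grasp point in the frame of collar_white below 0.068 m)).
It also fails if it takes over 64 s, if anything falls off the work surface, if the arm or the gripper's body presses on something with over 40 N, if the wrist force passes 120 N, or if a joint passes its speed limit or range.

## Robot

A 6-joint arm with a two-finger parallel gripper is mounted at the origin on the work surface. World frame = base frame: x ahead of the robot, y to its left, z up, the work surface at z = 0. Lengths are in m, angles in rad, forces in N, time in s.
With the tool pointing down it reaches from about 0.3 to 0.85 m from the base axis. Payload 4.2 kg.
Tool frame: the origin (TCP) lies between the finger pads, 19 mm behind the fingertips; this is the grasp point; z points along the fingers, y is the line along which they close (so a half turn about z gives the same grasp; the last joint's range is limited). The gripper opens to 91 mm and grips with 3 to 60 N. Pads are 32 mm wide; open, the fingers measure 118 mm over their backs; the gripper's body (76 mm by 178 mm) begins 60 mm behind the grasp point.
Start: joints at [-1.357, 0.32, 1.565, -0, 1.257, -0.02], TCP at [0.133, -0.559, 0.233] pointing down, gripper open.
Joint ranges: [-3.11, 3.11], [-0.84, 2.01], [0.21, 2.61], [-1.34, 4.49], [0.05, 2.63], [-2.56, 2.56]. Speed limits (rad/s): [2.57, 2.57, 3.14, 3.14, 3.14, 3.14].

## Interface

Orientations are given as a rotation vector (axis times angle).
In Python, from plant import arm gives the robot as it stands. The module is installed in compiled form; this text tells all that it offers.
- The arm moves only by the tool jog_arm, never from a script. Its argument "moves" is a list of rows, each an object of numbers: "dx", "dy", "dz": the shift along the tool's x, y, z in cm; "rx", "ry", "rz": the turn, a rotation vector about the tool's x, y, z in rad. In form: [{"dx": .., "dy": .., "dz": .., "rx": .., "ry": .., "rz": ..}, ...]. A call has 1 to 8 rows; each row shifts and turns the commanded pose from where the row before left it, along the tool's axes as they then stand; what a row does not reach is not made up. A row lasts 1/8 s, in which the tool goes at most 62.5 mm and 10.7 degrees, less where a joint would pass 70% of its speed; a pose out of reach is approached as far as the arm can. A call is refused whole if a number of a shift passes 6.25 or a number of a turn 0.188, either way. A call with a gripper value outside its range is refused whole. "jaw" is the finger opening in cm, from 0 to 9.12, set as the call begins (left out, the last holds). The fingers move at their own pace and stop on an object; "squeeze" is the grip in N (left out, the last holds). Time passes only in rows, so rows that do not move let the fingers close. It gives the time, the measured TCP pose, the force, the opening and the grip force at its end, in the units of the state.
- arm.read_state(): the state, without advancing time (a new reading comes with each control period).
- arm.camera(name): name is "scene" or "top" or "wrist"; returns (picture, depth): 420x560x3 uint8, red, green, blue; 420x560 float32, m along the optical axis (not along the pixel's ray), 0 where there is no reading.
- arm.calibration(name): a dict with "intrinsics" (3x3 intrinsics, pixels), "world_to_cam" (4x4, takes a point from world to camera coordinates). Camera axes: x right, y down, z forward; pixel columns grow to the right and rows downward; lengths in m; the calibration is good to about 2 mm. A picture is of the moment at which its call begins: read the wrist's pose just before it. calibration takes no time and is no camera call; for the wrist camera it gives the pose at the moment of the call.
- arm.close_job(): hands the job in; it is judged then, once.
The state is a dict: "time_s": time; "q": joint angles; "dq": joint speeds; "tau": joint torques, N m; "position": TCP position; "ee_rot": TCP orientation; "ft_force": force on the tool from outside, world axes, zero at the start; "ft_torque": the same for the moment, N m; "opening": opening from 0.0 (shut) to 1.0 (fully open); "finger_force": force on a finger pad.
Only numpy, scipy, OpenCV 4.12 (cv2) and the standard library are available. Lean on these libraries where they do the work, as an engineer would, in place of code of your own. Each camera call takes 0.05 s, during which the arm holds its last target. There are 200 camera calls.

## Working session

There is one attempt and no reset: what is moved stays moved. The work goes in short steps, Python scripts to look and compute and a tool call to move; the robot and the scene stay as the last step left them, time stands still between calls to the robot, and variables do not carry over. Pictures are saved under pics/ and viewed, at most 10 in all, crops included, and the job is handed in when it is done.

Besides the shell and the picture viewer there is one more tool, called after ">>>" by a JSON object that holds its "api" and its "payload", one argument or row to a line. jog_arm: Moves the arm, as the interface text tells. Its arguments: {"type":"object","properties":{"moves":{"type":"array"},"jaw":{"type":"number"},"squeeze":{"type":"number"}},"required":["moves"]}

```bash
mkdir -p pics; cat > h.py <<'E'
import numpy as np, cv2
from plant import arm
def grab(name,fn):
    c=arm.calibration(name); p,d=arm.camera(name)
    cv2.imwrite(fn,p[:,:,::-1]); np.savez(fn[:-4]+'.npz',p=p,d=d,K=c["intrinsics"],T=c["world_to_cam"])
def world(fn):
    z=np.load(fn[:-4]+'.npz');K,T,d=z['K'],z['T'],z['d']
    v,u=np.mgrid[:d.shape[0],:d.shape[1]]
    P=np.stack([(u-K[0,2])/K[0,0]*d,(v-K[1,2])/K[1,1]*d,d,np.ones_like(d)],-1)
    W=P@np.linalg.inv(T).T
    W[d==0]=np.nan
    return z['p'],W[...,:3]
E
python3 - <<'E'
from h import *
print(arm.read_state())
for n in("top","scene"): grab(n,f"pics/{n}0.png")
E
```

```text
{'time_s': 0.0, 'q': array([-1.35703129e+00,  3.20305414e-01,  1.56566335e+00, -2.51742467e-05,
        1.25741747e+00, -2.00169079e-02]), 'dq': array([-0.00184412, -0.00184337,  0.00035963,  0.00089113, -0.00174324,
       -0.00014965]), 'tau': array([ 2.17987523e-03, -4.12452078e+01, -2.31970918e+01,  7.31058419e-02,
        4.57701471e-02, -1.14854624e-04]), 'position': array([ 0.13308702, -0.5588999 ,  0.23191859]), 'ee_rot': array([-3.11838238e+00, -3.66192332e-01,  3.09755993e-04]), 'ft_force': array([-0.9083552 , -0.28425581, -0.11339787]), 'ft_torque': array([-0.02646708,  0.04141487, -0.04456532]), 'finger_force': 0.0, 'opening': 0.998578393707679}
```

View pics/top0.png

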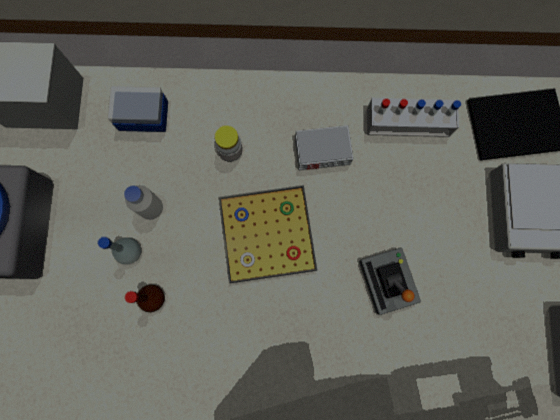

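View pics/scene0.png

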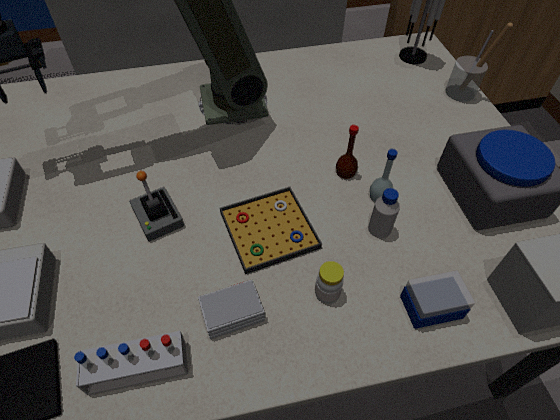

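The top view (+x up, +y left) shows the amber flask's red stopper at px (131,297), the clear flask's blue stopper at (104,243) and the wash cap at (135,194). The red collar is at (293,253), white at (248,260), green at (287,208), blue at (241,214) and the orange ball at (408,296). The scene view agrees.

```bash
cat > m.py <<'E'
from h import *
def rep(fn,pts,r):
    p,W=world(fn); hsv=cv2.cvtColor(p,cv2.COLOR_RGB2HSV)
    for n,(u,v),(h0,h1,s) in pts:
        H=hsv[...,0].astype(int);m=(((H>=h0)&(H<=h1)) if h0<=h1 else ((H>=h0)|(H<=h1)))&(hsv[...,1]>s)&(hsv[...,2]>60)
        k=np.zeros(m.shape,bool);k[v-r:v+r+1,u-r:u+r+1]=1;m&=k
        q=W[m];q=q[~np.isnan(q[:,0])]
        print(n,m.sum(),'med',np.median(q,0).round(4),'mid',((np.percentile(q,3,0)+np.percentile(q,97,0))/2).round(4),'zmax',q[:,2].max().round(3))
R=(170,8,150);B=(100,130,120);G=(40,90,80);O=(4,18,150)
if __name__=="__main__":
    rep("pics/top0.png",[("amber",(131,297),R),("clear",(104,243),B),("wash",(133,194),B),("red",(293,253),R),("green",(287,208),G),("blue",(241,214),B),("ball",(408,296),O)],11)
    rep("pics/scene0.png",[("amber",(353,129),R),("clear",(391,154),B),("wash",(390,196),B),("red",(243,217),R),("green",(257,250),G),("blue",(296,237),B),("ball",(142,176),O)],11)
    p,W=world("pics/top0.png")
    q=W[245:315,355:420].reshape(-1,3);q=q[(q[:,2]>.028)&(q[:,2]<.042)]
    rc=cv2.minAreaRect(q[:,:2].astype(np.float32));print("console",rc)
    q=W[245:315,355:420].reshape(-1,3);q=q[(q[:,2]>.05)];print("lever",len(q),q[::max(1,len(q)//12)].round(3))
    q=W[180:290,210:325].reshape(-1,3);q=q[(q[:,2]>.018)&(q[:,2]<.026)];print("tray",cv2.minAreaRect(q[:,:2].astype(np.float32)))
E
python3 m.py
```

```text
amber 107 med [0.3933 0.2698 0.1673] mid [0.3934 0.2695 0.1671] zmax 0.172
clear 98 med [0.4999 0.3337 0.1677] mid [0.5001 0.3341 0.1677] zmax 0.173
wash 92 med [0.6139 0.2938 0.1438] mid [0.6137 0.2936 0.1439] zmax 0.149
red 87 med [ 0.5052 -0.0522  0.0175] mid [ 0.5052 -0.0504  0.0179] zmax 0.024
green 94 med [ 0.6112 -0.0337  0.0175] mid [ 0.612  -0.0337  0.0169] zmax 0.022
blue 69 med [0.5929 0.0733 0.0182] mid [0.5937 0.0739 0.0175] zmax 0.022
ball 110 med [ 0.4114 -0.2806  0.1368] mid [ 0.4115 -0.2821  0.1356] zmax 0.142
amber 42 med [0.396  0.2695 0.1672] mid [0.3953 0.2696 0.1677] zmax 0.171
clear 47 med [0.5013 0.3333 0.168 ] mid [0.5012 0.334  0.1674] zmax 0.172
wash 133 med [0.6088 0.2922 0.1437] mid [0.6081 0.2922 0.1436] zmax 0.148
red 68 med [ 0.5074 -0.051   0.0172] mid [ 0.5063 -0.0506  0.017 ] zmax 0.021
green 65 med [ 0.6128 -0.0335  0.0173] mid [ 0.6129 -0.0333  0.0176] zmax 0.021
blue 65 med [0.5957 0.0723 0.0175] mid [0.5951 0.0736 0.018 ] zmax 0.024
ball 61 med [ 0.4168 -0.2817  0.1349] mid [ 0.4155 -0.2818  0.1341] zmax 0.141
console ((0.44737347960472107, -0.27104783058166504), (0.12999911606311798, 0.1010599359869957), 18.229354858398438)
lever 848 [[ 0.486 -0.277  0.055]
 [ 0.474 -0.271  0.061]
 [ 0.468 -0.265  0.059]
 [ 0.461 -0.26   0.061]
 [ 0.454 -0.254  0.064]
 [ 0.447 -0.253  0.059]
 [ 0.441 -0.25   0.061]
 [ 0.434 -0.249  0.056]
 [ 0.431 -0.297  0.06 ]
 [ 0.422 -0.275  0.116]
 [ 0.417 -0.261  0.061]
 [ 0.411 -0.277  0.139]
 [ 0.402 -0.282  0.134]]
tray ((0.5512347221374512, 0.012032665312290192), (0.20447883009910583, 0.20416896045207977), 9.680746078491211)
```

>>> {"api": "jog_arm", "payload": {
  "moves": [
    {"rz": -0.084},
    {"dx": 3.85, "dy": -2.5, "dz": -0.2},
    {"dx": 3.85, "dy": -2.5, "dz": -0.2},
    {"dx": 3.85, "dy": -2.5, "dz": -0.2},
    {"dx": 3.85, "dy": -2.5, "dz": -0.2},
    {"dx": 3.85, "dy": -2.5, "dz": -0.2},
    {"dx": 3.85, "dy": -2.5, "dz": -0.2},
    {"dx": 3.85, "dy": -2.5, "dz": -0.2}
  ],
  "jaw": 0,
  "squeeze": 5
}}

```text
$.moves[0]: bad value
```

>>> {"api": "jog_arm", "payload": {
  "moves": [
    {"dx": 3.85, "dy": -2.5, "dz": -0.2},
    {"dx": 3.85, "dy": -2.5, "dz": -0.2},
    {"dx": 3.85, "dy": -2.5, "dz": -0.2},
    {"dx": 1.1, "dy": -4.1},
    {"dx": 1.1, "dy": -4.1},
    {"dx": 1.1, "dy": -4.1},
    {"dx": 1.1, "dy": -4.1},
    {}
  ]
}}

```text
$.moves[0]: bad value
```

>>> {"api": "jog_arm", "payload": {
  "moves": [
    {"dx": 0, "dy": 0, "dz": 0, "rx": 0, "ry": 0, "rz": -0.084},
    {"dx": 3.85, "dy": -2.5, "dz": -0.2, "rx": 0, "ry": 0, "rz": 0},
    {"dx": 3.85, "dy": -2.5, "dz": -0.2, "rx": 0, "ry": 0, "rz": 0},
    {"dx": 3.85, "dy": -2.5, "dz": -0.2, "rx": 0, "ry": 0, "rz": 0},
    {"dx": 3.85, "dy": -2.5, "dz": -0.2, "rx": 0, "ry": 0, "rz": 0},
    {"dx": 3.85, "dy": -2.5, "dz": -0.2, "rx": 0, "ry": 0, "rz": 0},
    {"dx": 3.85, "dy": -2.5, "dz": -0.2, "rx": 0, "ry": 0, "rz": 0},
    {"dx": 3.85, "dy": -2.5, "dz": -0.2, "rx": 0, "ry": 0, "rz": 0}
  ],
  "jaw": 0,
  "squeeze": 5
}}

```text
time_s: 1.1
position: [0.3351, -0.3075, 0.2466]
ee_rot: [-3.102, -0.497, 0.0]
ft_force: [0.4, -1.2, -0.5]
opening: 0.154
finger_force: 0.0
```

>>> {"api": "jog_arm", "payload": {
  "moves": [
    {"dx": 3.8, "dy": -2.5, "dz": -0.1, "rx": 0, "ry": 0, "rz": 0},
    {"dx": 3.8, "dy": -2.5, "dz": -0.1, "rx": 0, "ry": 0, "rz": 0},
    {"dx": 3.8, "dy": -2.5, "dz": -0.1, "rx": 0, "ry": 0, "rz": 0},
    {"dx": 1.1, "dy": -4.1, "dz": 0, "rx": 0, "ry": 0, "rz": 0},
    {"dx": 1.1, "dy": -4.1, "dz": 0, "rx": 0, "ry": 0, "rz": 0},
    {"dx": 1.1, "dy": -4.1, "dz": 0, "rx": 0, "ry": 0, "rz": 0},
    {"dx": 1.1, "dy": -4.1, "dz": 0, "rx": 0, "ry": 0, "rz": 0},
    {"dx": 1.1, "dy": -4.1, "dz": 0, "rx": 0, "ry": 0, "rz": 0}
  ]
}}

```text
time_s: 2.1
position: [0.4071, 0.0112, 0.2495]
ee_rot: [-3.102, -0.497, 0.001]
ft_force: [-0.2, -0.0, -0.6]
opening: 0.002
finger_force: 0.0
```

>>> {"api": "jog_arm", "payload": {
  "moves": [
    {"dx": 1.1, "dy": -4.1, "dz": 0, "rx": 0, "ry": 0, "rz": 0},
    {"dx": 1.1, "dy": -4.1, "dz": 0, "rx": 0, "ry": 0, "rz": 0},
    {"dx": 1.1, "dy": -4.1, "dz": 0, "rx": 0, "ry": 0, "rz": 0},
    {"dx": 1.1, "dy": -4.1, "dz": 0, "rx": 0, "ry": 0, "rz": 0},
    {"dx": 0, "dy": 0, "dz": 0, "rx": 0, "ry": 0, "rz": 0}
  ]
}}

```text
time_s: 2.72
position: [0.3977, 0.1813, 0.2493]
ee_rot: [-3.101, -0.504, 0.001]
ft_force: [0.1, -0.4, -0.9]
opening: 0.008
finger_force: 0.0
```

>>> {"api": "jog_arm", "payload": {
  "moves": [
    {"dx": 0.8, "dy": -2.85, "dz": 0, "rx": 0, "ry": 0, "rz": 0},
    {"dx": 0.8, "dy": -2.85, "dz": 0, "rx": 0, "ry": 0, "rz": 0},
    {"dx": 0.8, "dy": -2.85, "dz": 0, "rx": 0, "ry": 0, "rz": 0},
    {"dx": 0, "dy": 0, "dz": 2, "rx": 0, "ry": 0, "rz": 0},
    {"dx": 0, "dy": 0, "dz": 0, "rx": 0, "ry": 0, "rz": 0},
    {"dx": 0, "dy": 0, "dz": 0, "rx": 0, "ry": 0, "rz": 0}
  ]
}}

```text
time_s: 3.48
position: [0.3945, 0.2674, 0.2301]
ee_rot: [3.102, 0.495, 0.0]
ft_force: [-0.4, -0.3, 0.2]
opening: 0.007
finger_force: 0.0
```

```bash
python3 -c "
from h import *
print(arm.read_state()['position'])
grab('wrist','pics/w1.png');grab('scene','pics/s1.png')
from m import *
rep('pics/s1.png',[('amber',(353,129),R)],11)"
```

```text
[0.39452685 0.26740142 0.23009038]
amber 13 med [0.4    0.2685 0.1678] mid [0.4006 0.2695 0.1673] zmax 0.169
```

View pics/w1.png

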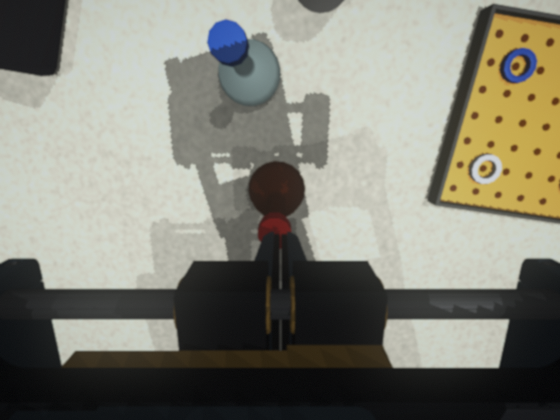

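The wrist view shows the red stopper at about (274,226), with the closed fingertips just above it at about (281,240). They are well aligned, so I'll make a small correction, descend to 4 cm above it and dwell.

>>> {"api": "jog_arm", "payload": {
  "moves": [
    {"dx": 0, "dy": -0.2, "dz": 0.8, "rx": 0, "ry": 0, "rz": 0},
    {"dx": 0, "dy": 0, "dz": 0.8, "rx": 0, "ry": 0, "rz": 0},
    {"dx": 0, "dy": 0, "dz": 0.6, "rx": 0, "ry": 0, "rz": 0},
    {"dx": 0, "dy": 0, "dz": 0, "rx": 0, "ry": 0, "rz": 0},
    {"dx": 0, "dy": 0, "dz": 0, "rx": 0, "ry": 0, "rz": 0},
    {"dx": 0, "dy": 0, "dz": 0, "rx": 0, "ry": 0, "rz": 0},
    {"dx": 0, "dy": 0, "dz": 0, "rx": 0, "ry": 0, "rz": 0},
    {"dx": 0, "dy": 0, "dz": 0, "rx": 0, "ry": 0, "rz": 0}
  ]
}}

```text
time_s: 4.58
position: [0.3936, 0.2701, 0.2078]
ee_rot: [-3.102, -0.497, -0.0]
ft_force: [0.1, -0.6, 0.1]
opening: 0.005
finger_force: 0.0
```

>>> {"api": "jog_arm", "payload": {
  "moves": [
    {"dx": 0, "dy": 0, "dz": 0, "rx": 0, "ry": 0, "rz": 0},
    {"dx": 0, "dy": 0, "dz": 0, "rx": 0, "ry": 0, "rz": 0},
    {"dx": 0, "dy": 0, "dz": 0, "rx": 0, "ry": 0, "rz": 0},
    {"dx": 0, "dy": 0, "dz": 0, "rx": 0, "ry": 0, "rz": 0},
    {"dx": 0, "dy": 0, "dz": 0, "rx": 0, "ry": 0, "rz": 0},
    {"dx": 0, "dy": 0, "dz": 0, "rx": 0, "ry": 0, "rz": 0},
    {"dx": 0, "dy": 0, "dz": 0, "rx": 0, "ry": 0, "rz": 0},
    {"dx": 0, "dy": 0, "dz": 0, "rx": 0, "ry": 0, "rz": 0}
  ]
}}

```text
time_s: 5.58
position: [0.3936, 0.27, 0.2077]
ee_rot: [3.102, 0.497, -0.0]
ft_force: [0.1, 0.1, -1.1]
opening: 0.006
finger_force: 0.0
```

>>> {"api": "jog_arm", "payload": {
  "moves": [
    {"dx": 0, "dy": 0, "dz": 0, "rx": 0, "ry": 0, "rz": 0},
    {"dx": 0, "dy": 0, "dz": 0, "rx": 0, "ry": 0, "rz": 0},
    {"dx": 0, "dy": 0, "dz": 0, "rx": 0, "ry": 0, "rz": 0},
    {"dx": 0, "dy": 0, "dz": 0, "rx": 0, "ry": 0, "rz": 0},
    {"dx": 0, "dy": 0, "dz": 0, "rx": 0, "ry": 0, "rz": 0},
    {"dx": 0, "dy": 0, "dz": 0, "rx": 0, "ry": 0, "rz": 0},
    {"dx": 0, "dy": 0, "dz": 0, "rx": 0, "ry": 0, "rz": 0},
    {"dx": 0, "dy": 0, "dz": 0, "rx": 0, "ry": 0, "rz": 0}
  ]
}}

```text
time_s: 6.58
position: [0.3936, 0.27, 0.2077]
ee_rot: [3.102, 0.497, -0.0]
ft_force: [0.1, -0.1, 0.3]
opening: 0.012
finger_force: 0.0
```

>>> {"api": "jog_arm", "payload": {
  "moves": [
    {"dx": 0, "dy": 0, "dz": -2, "rx": 0, "ry": 0, "rz": 0},
    {"dx": 0, "dy": 0, "dz": -2, "rx": 0, "ry": 0, "rz": 0},
    {"dx": 0.1, "dy": 4.2, "dz": 0, "rx": 0, "ry": 0, "rz": 0},
    {"dx": 0.1, "dy": 4.2, "dz": 0, "rx": 0, "ry": 0, "rz": 0},
    {"dx": 0.1, "dy": 4.2, "dz": 0, "rx": 0, "ry": 0, "rz": 0},
    {"dx": 0.1, "dy": 4.2, "dz": 0, "rx": 0, "ry": 0, "rz": 0},
    {"dx": 0.1, "dy": 4.2, "dz": 0, "rx": 0, "ry": 0, "rz": 0},
    {"dx": 0.1, "dy": 4.2, "dz": 0, "rx": 0, "ry": 0, "rz": 0}
  ]
}}

```text
time_s: 7.58
position: [0.4784, 0.0312, 0.2478]
ee_rot: [3.102, 0.497, 0.001]
ft_force: [0.1, 0.6, -0.0]
opening: 0.006
finger_force: 0.0
```

>>> {"api": "jog_arm", "payload": {
  "moves": [
    {"dx": 0, "dy": 4.2, "dz": 0, "rx": 0, "ry": 0, "rz": 0},
    {"dx": 0, "dy": 4.5, "dz": 0, "rx": 0, "ry": 0, "rz": 0},
    {"dx": 0, "dy": 0, "dz": 4, "rx": 0, "ry": 0, "rz": 0},
    {"dx": 0, "dy": 0, "dz": 4, "rx": 0, "ry": 0, "rz": 0},
    {"dx": 0, "dy": 0, "dz": 0, "rx": 0, "ry": 0, "rz": 0},
    {"dx": 0, "dy": 0, "dz": 0, "rx": 0, "ry": 0, "rz": 0}
  ]
}}

```text
time_s: 8.32
position: [0.5062, -0.0502, 0.1691]
ee_rot: [3.101, 0.497, 0.003]
ft_force: [1.0, -0.2, 0.9]
opening: 0.004
finger_force: 0.0
```

```bash
python3 -c "
from h import *
print(arm.read_state()['position'])
grab('wrist','pics/w2.png');grab('scene','pics/s2.png')
from m import *
rep('pics/s2.png',[('red',(243,217),R),('amber',(353,129),R),('ball',(142,176),O)],11)"
```

```text
[ 0.50624548 -0.05015419  0.16910258]
red 65 med [ 0.5054 -0.0518  0.017 ] mid [ 0.5063 -0.0515  0.0163] zmax 0.021
amber 42 med [0.3961 0.2686 0.1671] mid [0.3943 0.2699 0.1676] zmax 0.171
ball 65 med [ 0.4174 -0.2826  0.1355] mid [ 0.4164 -0.2818  0.1334] zmax 0.142
```

View pics/w2.png

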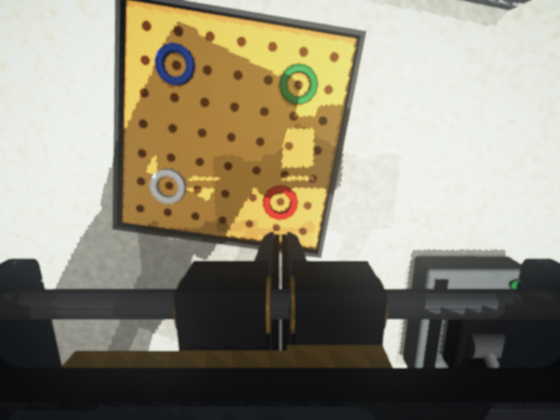

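The wrist view shows the red collar at (280,202), in line with the fingers at column 281, and the TCP matches the measured collar position. I'll descend to 4 cm above it and dwell.

>>> {"api": "jog_arm", "payload": {
  "moves": [
    {"dx": 0, "dy": 0, "dz": 3, "rx": 0, "ry": 0, "rz": 0},
    {"dx": 0, "dy": 0, "dz": 3, "rx": 0, "ry": 0, "rz": 0},
    {"dx": 0, "dy": 0, "dz": 2, "rx": 0, "ry": 0, "rz": 0},
    {"dx": 0, "dy": 0, "dz": 2, "rx": 0, "ry": 0, "rz": 0},
    {"dx": 0, "dy": 0, "dz": 1, "rx": 0, "ry": 0, "rz": 0},
    {"dx": 0, "dy": 0, "dz": 0, "rx": 0, "ry": 0, "rz": 0},
    {"dx": 0, "dy": 0, "dz": 0, "rx": 0, "ry": 0, "rz": 0},
    {"dx": 0, "dy": 0, "dz": 0, "rx": 0, "ry": 0, "rz": 0}
  ]
}}

```text
time_s: 9.43
position: [0.5058, -0.0502, 0.0586]
ee_rot: [3.101, 0.497, 0.003]
ft_force: [0.2, 0.4, -0.3]
opening: 0.003
finger_force: 0.0
```

>>> {"api": "jog_arm", "payload": {
  "moves": [
    {"dx": 0, "dy": 0, "dz": 0, "rx": 0, "ry": 0, "rz": 0},
    {"dx": 0, "dy": 0, "dz": 0, "rx": 0, "ry": 0, "rz": 0},
    {"dx": 0, "dy": 0, "dz": 0, "rx": 0, "ry": 0, "rz": 0},
    {"dx": 0, "dy": 0, "dz": 0, "rx": 0, "ry": 0, "rz": 0},
    {"dx": 0, "dy": 0, "dz": 0, "rx": 0, "ry": 0, "rz": 0},
    {"dx": 0, "dy": 0, "dz": 0, "rx": 0, "ry": 0, "rz": 0},
    {"dx": 0, "dy": 0, "dz": 0, "rx": 0, "ry": 0, "rz": 0},
    {"dx": 0, "dy": 0, "dz": 0, "rx": 0, "ry": 0, "rz": 0}
  ]
}}

```text
time_s: 10.42
position: [0.5052, -0.0501, 0.0577]
ee_rot: [3.102, 0.497, -0.0]
ft_force: [-0.6, 0.2, -0.1]
opening: 0.006
finger_force: 0.0
```

>>> {"api": "jog_arm", "payload": {
  "moves": [
    {"dx": 0, "dy": 0, "dz": 0, "rx": 0, "ry": 0, "rz": 0},
    {"dx": 0, "dy": 0, "dz": 0, "rx": 0, "ry": 0, "rz": 0},
    {"dx": 0, "dy": 0, "dz": 0, "rx": 0, "ry": 0, "rz": 0},
    {"dx": 0, "dy": 0, "dz": 0, "rx": 0, "ry": 0, "rz": 0},
    {"dx": 0, "dy": 0, "dz": 0, "rx": 0, "ry": 0, "rz": 0},
    {"dx": 0, "dy": 0, "dz": 0, "rx": 0, "ry": 0, "rz": 0},
    {"dx": 0, "dy": 0, "dz": 0, "rx": 0, "ry": 0, "rz": 0},
    {"dx": 0, "dy": 0, "dz": 0, "rx": 0, "ry": 0, "rz": 0}
  ]
}}

```text
time_s: 11.42
position: [0.5052, -0.0502, 0.0578]
ee_rot: [3.102, 0.497, 0.0]
ft_force: [-0.4, 0.0, -0.3]
opening: 0.006
finger_force: 0.0
```

>>> {"api": "jog_arm", "payload": {
  "moves": [
    {"dx": 0, "dy": 0, "dz": -5, "rx": 0, "ry": 0, "rz": 0},
    {"dx": 0, "dy": 0, "dz": -5.5, "rx": 0, "ry": 0, "rz": 0},
    {"dx": 0, "dy": 0, "dz": -5.5, "rx": 0, "ry": 0, "rz": 0},
    {"dx": -4.3, "dy": 3.8, "dz": 0, "rx": 0, "ry": 0, "rz": 0},
    {"dx": -4.3, "dy": 3.8, "dz": 0, "rx": 0, "ry": 0, "rz": 0},
    {"dx": -4.3, "dy": 3.8, "dz": 0, "rx": 0, "ry": 0, "rz": 0},
    {"dx": -4.3, "dy": 3.9, "dz": 0, "rx": 0, "ry": 0, "rz": 0},
    {"dx": -4.2, "dy": 3.9, "dz": 0, "rx": 0, "ry": 0, "rz": 0}
  ]
}}

```text
time_s: 12.42
position: [0.3608, -0.3008, 0.218]
ee_rot: [3.101, 0.497, 0.001]
ft_force: [0.8, -0.9, -0.0]
opening: 0.004
finger_force: 0.0
```

>>> {"api": "jog_arm", "payload": {
  "moves": [
    {"dx": 0, "dy": 0, "dz": 0, "rx": 0, "ry": 0, "rz": 0},
    {"dx": 0, "dy": 0, "dz": 0, "rx": 0, "ry": 0, "rz": 0}
  ]
}}

```text
time_s: 12.68
position: [0.3619, -0.2991, 0.2177]
ee_rot: [-3.102, -0.496, -0.0]
ft_force: [0.7, -0.2, 0.9]
opening: 0.009
finger_force: 0.0
```

```bash
python3 -c "
from h import *
print(arm.read_state()['position'])
grab('wrist','pics/w3.png')"
```

```text
[ 0.36185901 -0.29909002  0.21765756]
```

View pics/w3.png

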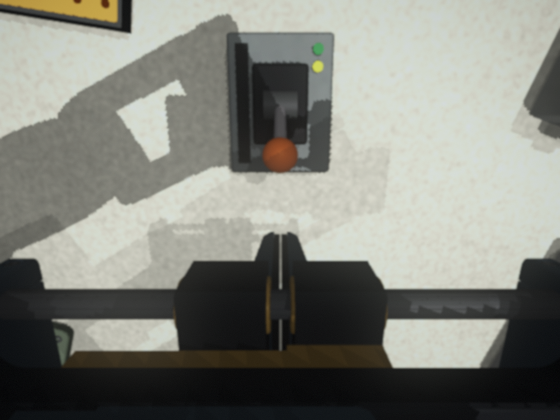

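The wrist view shows the ball at (280,155) and the lever and console square with the image, so the fingers at column 281 are on the lever's plane. I'll descend behind the ball and push forward.

>>> {"api": "jog_arm", "payload": {
  "moves": [
    {"dx": 0, "dy": 0, "dz": 3, "rx": 0, "ry": 0, "rz": 0},
    {"dx": 0, "dy": 0, "dz": 3, "rx": 0, "ry": 0, "rz": 0},
    {"dx": 0, "dy": 0, "dz": 2, "rx": 0, "ry": 0, "rz": 0},
    {"dx": 0, "dy": 0, "dz": 0, "rx": 0, "ry": 0, "rz": 0},
    {"dx": 1, "dy": 0, "dz": 0, "rx": 0, "ry": 0, "rz": 0},
    {"dx": 1, "dy": 0, "dz": 0, "rx": 0, "ry": 0, "rz": 0},
    {"dx": 0.5, "dy": 0, "dz": 0, "rx": 0, "ry": 0, "rz": 0},
    {"dx": 0.5, "dy": 0, "dz": 0, "rx": 0, "ry": 0, "rz": 0}
  ]
}}

```text
time_s: 13.72
position: [0.3906, -0.2898, 0.1381]
ee_rot: [3.102, 0.498, -0.0]
ft_force: [-1.9, -0.0, 1.5]
opening: 0.004
finger_force: 0.9
```

>>> {"api": "jog_arm", "payload": {
  "moves": [
    {"dx": 0.7, "dy": 0, "dz": 0, "rx": 0, "ry": 0, "rz": 0},
    {"dx": 0.7, "dy": 0, "dz": 0, "rx": 0, "ry": 0, "rz": 0},
    {"dx": 0.7, "dy": 0, "dz": 0, "rx": 0, "ry": 0, "rz": 0},
    {"dx": 0.7, "dy": 0, "dz": 0, "rx": 0, "ry": 0, "rz": 0},
    {"dx": 0.7, "dy": 0, "dz": 0, "rx": 0, "ry": 0, "rz": 0},
    {"dx": 0.7, "dy": 0, "dz": 0, "rx": 0, "ry": 0, "rz": 0},
    {"dx": 0.7, "dy": 0, "dz": 0, "rx": 0, "ry": 0, "rz": 0},
    {"dx": 0.7, "dy": 0, "dz": 0, "rx": 0, "ry": 0, "rz": 0}
  ]
}}

```text
time_s: 14.72
position: [0.4439, -0.2723, 0.1375]
ee_rot: [-3.102, -0.497, 0.001]
ft_force: [-0.7, -0.1, -1.1]
opening: 0.005
finger_force: 0.5
```

```bash
cat > lv.py <<'E'
import sys
from h import *
from m import rep,O
fn=f"pics/{sys.argv[1]}.png"
s=arm.read_state()
d=np.array([.95,.313]);o=np.array([.4474,-.271])
print(s['position'],'s',(s['position'][:2]-o)@d,s['ft_force'])
grab("scene",fn);p,W=world(fn)
h=cv2.cvtColor(p,cv2.COLOR_RGB2HSV);m=(h[...,0]>=4)&(h[...,0]<=18)&(h[...,1]>150)&(h[...,2]>60)
m&=(np.abs(W[...,0]-.45)<.07)&(np.abs(W[...,1]+.271)<.06)&(W[...,2]>.1)
q=W[m];c=(q.min(0)+q.max(0))/2;print('ball',m.sum(),np.median(q,0).round(4),'s',((np.median(q,0)[:2]-o)@d).round(4))
E
python3 lv.py s3
```

```text
[ 0.4439187  -0.27227121  0.13753892] s -0.0037051254516497823 [-0.66645879 -0.05371609 -1.09927396]
ball 77 [ 0.4786 -0.2619  0.1396] s 0.0325
```

>>> {"api": "jog_arm", "payload": {
  "moves": [
    {"dx": 0.4, "dy": 0, "dz": 0, "rx": 0, "ry": 0, "rz": 0},
    {"dx": 0.3, "dy": 0, "dz": 0, "rx": 0, "ry": 0, "rz": 0},
    {"dx": 0.2, "dy": 0, "dz": 0, "rx": 0, "ry": 0, "rz": 0},
    {"dx": 0.1, "dy": 0, "dz": 0, "rx": 0, "ry": 0, "rz": 0},
    {"dx": 0, "dy": 0, "dz": 0, "rx": 0, "ry": 0, "rz": 0}
  ]
}}

```text
time_s: 15.4
position: [0.4531, -0.2694, 0.1378]
ee_rot: [3.102, 0.497, 0.0]
ft_force: [-1.0, 0.6, 0.2]
opening: 0.002
finger_force: 0.3
```

```bash
python3 lv.py s4
```

```text
[ 0.45312157 -0.26938148  0.13776087] s 0.005942092204701834 [-1.02031659  0.5793058   0.19699517]
ball 77 [ 0.488  -0.2583  0.1357] s 0.0425
```

>>> {"api": "jog_arm", "payload": {
  "moves": [
    {"dx": 0.1, "dy": 0, "dz": 0, "rx": 0, "ry": 0, "rz": 0},
    {"dx": 0.1, "dy": 0, "dz": 0, "rx": 0, "ry": 0, "rz": 0},
    {"dx": 0, "dy": 0, "dz": 0, "rx": 0, "ry": 0, "rz": 0}
  ]
}}

```text
time_s: 15.82
position: [0.4545, -0.2689, 0.1377]
ee_rot: [3.102, 0.498, -0.002]
ft_force: [-3.1, -2.1, -1.4]
opening: 0.008
finger_force: 1.7
```

>>> {"api": "jog_arm", "payload": {
  "moves": [
    {"dx": 0.1, "dy": 0, "dz": 0, "rx": 0, "ry": 0, "rz": 0},
    {"dx": 0, "dy": 0, "dz": 0, "rx": 0, "ry": 0, "rz": 0},
    {"dx": 0, "dy": 0, "dz": 0, "rx": 0, "ry": 0, "rz": 0}
  ]
}}

```text
time_s: 16.2
position: [0.4546, -0.2688, 0.1376]
ee_rot: [3.102, 0.498, -0.005]
ft_force: [-6.3, -1.9, 0.6]
opening: 0.003
finger_force: 3.0
```

At the stop: the force has risen to about 6.6 N and there is no further travel. Next I'll back away, rise and check.

>>> {"api": "jog_arm", "payload": {
  "moves": [
    {"dx": -1, "dy": 0, "dz": 0, "rx": 0, "ry": 0, "rz": 0},
    {"dx": -3, "dy": 0, "dz": 0, "rx": 0, "ry": 0, "rz": 0},
    {"dx": -4, "dy": 0, "dz": 0, "rx": 0, "ry": 0, "rz": 0},
    {"dx": -2, "dy": 0, "dz": -4, "rx": 0, "ry": 0, "rz": 0},
    {"dx": 0, "dy": 0, "dz": -5, "rx": 0, "ry": 0, "rz": 0},
    {"dx": 0, "dy": 0, "dz": 0, "rx": 0, "ry": 0, "rz": 0},
    {"dx": 0, "dy": 0, "dz": 0, "rx": 0, "ry": 0, "rz": 0}
  ]
}}

```text
time_s: 17.08
position: [0.361, -0.2995, 0.2275]
ee_rot: [3.102, 0.497, 0.001]
ft_force: [-0.8, 1.0, -0.4]
opening: 0.001
finger_force: 0.0
```

```bash
python3 lv.py s5
```

```text
[ 0.36096236 -0.2994641   0.22752925] s -0.09102501716786435 [-0.80682228  0.9639888  -0.35106759]
ball 78 [ 0.4887 -0.2583  0.1349] s 0.0432
```

View pics/s5.png

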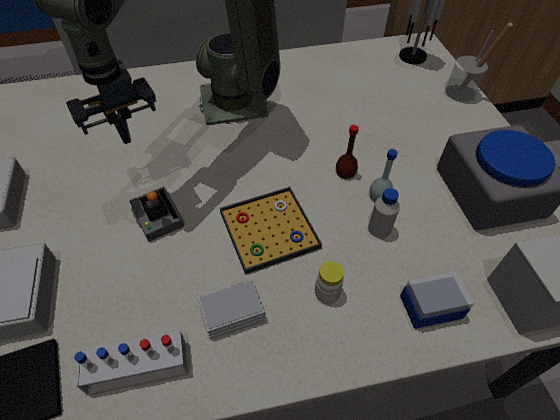

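The scene view shows the ball at (152,197), leaning away from the robot. The gripper is clear of it and everything else is where it started.

```bash
python3 -c "
from plant import arm
print(arm.close_job())"
```

```text
the job is handed in; nothing more can be done
None
```

The job is handed in, with no verdict returned: I pointed at the amber stopper and then the red collar from 4 cm above for over 2 s each, then pushed the lever to its stop at about 7 N and moved clear; the final picture shows nothing else out of place.

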